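# Show a label roll on its spindle to the desk camera

### The job

A colleague on a video call wants to check the yellow labels: take the printer spindle by its black handle, push its bare rod right through the core of the yellow label roll while the roll sits in its cradle, and lift the roll out on the rod. Hold it up to the desk camera, the rod level and its tip pointing straight at the lens, the roll centred on the lens 15 cm in front of it and touched by nothing but the spindle, and finish there, still holding it steady. Leave the camera, the white roll and the other things on the desk as they are.

Things in the scene. Friction and masses are not known exactly. Their poses are not given: they have to be found in the camera images.
- spindle_grip (a point): centre of the spindle's black handle, which is 16 x 16 mm and 45 mm long. y axis along the spindle from handle to tip, z up. The handle starts 40 mm above the desk, overhanging a low grey rest that begins 30 mm from this point (its top 5 mm above the rod's axis); free on both sides, and lifted straight up
- spindle_tip (a point): the tip of the spindle's rod, on its axis
- spindle: the spindle, one stiff piece of about 90 g lying level on the rest; origin and axes as spindle_grip. Along y: black handle to 22.5 mm, red disc 36 mm across to 27.5 mm, then a bare aluminium rod 15 mm in diameter, its tapered tip at 127.5 mm
- yellow_roll: the roll of yellow labels, standing on edge in a white cradle: 72 mm across, 50 mm wide, brown cardboard core with a round bore of 25 mm diameter right through it; about 110 g (75 to 155 g). Origin at its middle, on the axis of the bore, 84 mm above the desk at the start; its y axis runs along the bore (both ends are open and alike)
- yellow_cradle: white cradle, fixed to the desk, on which the yellow roll rests: base 90 x 70 mm, two cheeks across the roll's ends at y = 30 to 36 mm either side, 58 mm high (below the bore), two steel bars that carry the roll; open at the top. Origin under its middle, on the desk; y along the roll's bore
- white_roll: another roll, of white labels, same sizes, in a like cradle; which of the two stands nearer the robot varies. To be left alone
- lens (a point): centre of the front of the desk camera's lens (black, 34 mm across, in a white head 75 x 45 x 45 mm; lens height varies, 205 to 265 mm above the desk). The head sits on a thin column that stands 60 mm behind the lens, 287 mm high, on a grey foot 130 x 110 mm fixed to the desk. The camera looks level along its -y axis; z is up
- show_point (a point): the point in the air 150 mm straight in front of the lens where the middle of the roll must be held; same axes as lens, so the spindle's y axis must lie along this +y axis
- mouse: black mouse, about 105 x 60 x 35 mm; origin under its middle
- adapter: black power adapter, 115 x 50 x 32 mm; origin under its middle
- cleaner: white bottle 68 mm across, 190 mm high; origin under its middle
- mug: white mug 82 mm across, 95 mm high; origin under its middle
- stapler: blue and black stapler 135 x 35 x 35 mm; origin under its middle
Things that resemble listed ones, but are neither listed nor needed, are in the scene too. What is shaped like the spindle but orange or pink is not meant.

How it is judged:
On the way:
1. the rod is right through the core of the yellow roll while the roll still sits in its cradle (x of yellow_roll in the frame of spindle_grip between -0.009 and 0.009 m and z of yellow_roll in the frame of spindle_grip between -0.009 and 0.009 m and y of yellow_roll in the frame of spindle_grip between 0.047 and 0.103 m and angle between the y axis of spindle_grip and the y axis of yellow_roll, either way round below 0.35 rad and horizontal distance between yellow_roll and yellow_cradle below 0.02 m and height (world z) of yellow_roll below 0.092 m), for 0.1 s.
At the end, for the whole second after the job is handed in: Fingers hold the spindle; the yellow roll hangs on its rod, rod through the core, touched by no finger or arm; its middle within 25 mm sideways and in height, 35 mm along the view, of the point 150 mm before the lens; rod within 0.18 rad of the line of sight, tip to the lens; at rest (x of yellow_roll in the frame of spindle_grip between -0.009 and 0.009 m and z of yellow_roll in the frame of spindle_grip between -0.009 and 0.009 m and y of yellow_roll in the frame of spindle_grip between 0.047 and 0.103 m and angle between the y axis of spindle_grip and the y axis of yellow_roll, either way round below 0.35 rad and x of yellow_roll in the frame of show_point between -0.025 and 0.025 m and z of yellow_roll in the frame of show_point between -0.025 and 0.025 m and y of yellow_roll in the frame of show_point between -0.035 and 0.035 m and angle between the y axis of spindle_grip and the y axis of lens, either way round below 0.18 rad and y of spindle_tip in the frame of show_point above 0 m and contact force between the fingers and spindle above 1 N and contact force between yellow_roll and spindle above 0.3 N and contact force between yellow_roll and the fingers below 0.1 N and contact force between yellow_roll and the arm below 0.1 N and height (world z) of yellow_roll above 0.16 m and linear speed of yellow_roll below 0.03 m/s and angular speed of yellow_roll below 0.3 rad/s); the arm keeps its last pose, push and grip.
It fails at once if the roll of white labels is moved more than 25 mm (distance of white_roll from where it was at the start of the episode above 0.025 m).
It fails at once if the mouse, adapter, cleaner bottle, mug or stapler is moved more than 25 mm (distance of any of mouse, adapter, cleaner, mug, stapler from where it was at the start of the episode above 0.025 m).
It fails at once if the bottle or the mug is tipped (angle between any of cleaner, mug's own z axis and vertical above 0.5 rad).
It fails at once if the camera is pushed out of place (distance of lens from where it was at the start of the episode above 0.01 m).
It also fails if it takes over 54 s, if anything falls off the work surface, if the arm or the gripper's body presses on something with over 40 N, if the wrist force passes 120 N, or if a joint passes its speed limit or range.

### The arm

A 6-joint arm with a two-finger parallel gripper is mounted at the origin on the work surface. World frame = base frame: x ahead of the robot, y to its left, z up, the work surface at z = 0. Lengths are in m, angles in rad, forces in N, time in s.
With the tool pointing down it reaches from about 0.3 to 0.825 m from the base axis. Payload 5.4 kg.
Tool frame: the origin (TCP) lies at the very end of the fingers, on their centre line; the grasp point (between the pads) lies 19 mm behind it; y points along the fingers, x is the direction in which the jaws open and shut, and the axes are right-handed (so a half turn about y gives the same grasp; the last joint's range is limited). The gripper opens to 92 mm and grips with 3 to 60 N. Pads are 20 mm wide; open, the fingers measure 128 mm over their backs; the gripper's body (75 mm by 189 mm) begins 69 mm behind the grasp point.
Start: joints at [-1.437, 0.158, 1.597, -0, 1.386, -0.21], TCP at [0.194, -0.541, 0.215] pointing down, gripper open.
Joint ranges: [-2.91, 2.91], [-0.94, 2.29], [0.18, 2.7], [-1.29, 4.43], [0.17, 2.64], [-3, 3]. Speed limits (rad/s): [2.57, 2.57, 3.14, 3.14, 3.14, 3.14].

### API

Orientations are given as a 3x3 rotation matrix whose columns are the frame's x, y, z axes.
In Python, from plant import * gives the robot as it stands.
- The arm moves only by the tool carry_out, never from a script. Its argument "commands" is a list of rows, each a list of 7 numbers: the shift along the world's x, y, z normalised to -1 to 1, where 1 is 15 cm, then the turn, a rotation vector about the world's x, y, z normalised to -1 to 1, where 1 is 0.12 rad, then the opening, from 0 (shut) to 1 (fully open). A call has 1 to 12 rows; each row shifts and turns the commanded pose from where the row before left it; what a row does not reach is not made up. A row lasts 1/12 s, in which the tool goes at most 41.7 mm and 7.16 degrees, less where a joint would pass 70% of its speed; a pose out of reach is approached as far as the arm can. A call with a number of a shift or a turn outside -1 to 1 is refused whole. A call with a gripper value outside its range is refused whole. The fingers move at their own pace and stop on an object; "squeeze" is the grip in N (left out, the last holds). Time passes only in rows, so rows that do not move let the fingers close. It gives the time, the measured TCP pose, the force and the opening at its end, in the units of the state.
- state(): the state, without advancing time (a new reading comes with each control period).
- snapshot(name): name is "scene" or "top" or "wrist"; returns a dict with "img" (420x560x3 uint8, red, green, blue), "range_z" (420x560 float32, m along the optical axis (not along the pixel's ray), 0 where there is no reading), "fov_y" (degrees; the focal length in pixels is half the picture's height over the tangent of half this angle, whatever the lens; pixels are square), "cx", "cy" (the principal point, pixels), "position" and "rotation" of the camera in the world; the wrist camera has in their place "mount" (4x4, takes a point from camera to tool coordinates, whose origin is the TCP and whose axes are the tool frame's). Camera axes: x right, y down, z forward; pixel columns grow to the right and rows downward; lengths in m; the calibration is good to about 2 mm. A picture is of the moment at which its call begins: read the wrist's pose just before it.
- sign_off(): hands the job in, once; it reports no verdict.
The state is a dict: "time_s": time; "qpos": joint angles; "qd": joint speeds; "effort": joint torques, N m; "tcp_pos": TCP position; "tool_rot": TCP orientation; "force": force on the tool from outside, world axes, zero at the start; "ft_torque": the same for the moment, N m; "grip_width": finger opening in m.
Only numpy, scipy, OpenCV 4.12 (cv2) and the standard library are available. Lean on these libraries where they do the work, as an engineer would, in place of code of your own. Each camera call takes 0.05 s, during which the arm holds its last target.

## Working session

There is one attempt and no reset: what is moved stays moved. The work goes in short steps, Python scripts to look and compute and a tool call to move; the robot and the scene stay as the last step left them, time stands still between calls to the robot, and variables do not carry over. Pictures are saved under pics/ and viewed, and the job is handed in when it is done.

Besides the shell and the picture viewer there is one more tool, called after "Emit:" as name(argument=value, ...) on one line, values as JSON. carry_out: Moves the arm, as the interface text tells. Scaled input: -1 to 1 covers 15 cm each way for a shift and 0.12 rad each way for a turn. Its arguments: {"type":"object","properties":{"commands":{"type":"array"},"squeeze":{"type":"number"}},"required":["commands"]}

```bash
mkdir -p pics; ls; cat > h.py <<'E'
from plant import *
import numpy as np, cv2, pickle
def grab(n):
    s=state(); d=snapshot(n)
    if 'mount' in d:
        T=np.eye(4);T[:3,:3]=np.array(s['tool_rot']);T[:3,3]=s['tcp_pos'];M=T@np.array(d['mount']);d['position']=M[:3,3];d['rotation']=M[:3,:3]
    d['f']=210/np.tan(np.radians(d['fov_y'])/2)
    return d
def save(d,fn): cv2.imwrite('pics/'+fn,cv2.cvtColor(d['img'],cv2.COLOR_RGB2BGR))
def pts(d):
    v,u=np.mgrid[0:420,0:560]; z=d['range_z'].astype(float)
    P=np.stack([(u-d['cx'])/d['f']*z,(v-d['cy'])/d['f']*z,z],-1)
    W=P@np.array(d['rotation']).T+np.array(d['position']); W[z==0]=np.nan
    return W
def ray(d,u,v,h):
    r=np.array(d['rotation'])@np.array([(u-d['cx'])/d['f'],(v-d['cy'])/d['f'],1]);p=np.array(d['position'])
    return p+r*(h-p[2])/r[2]
E
python3 - <<'E'
from h import *
print(state())
for n in ['scene','top','wrist']:
    d=grab(n);save(d,n+'0.png');pickle.dump(d,open(n+'0.pkl','wb'));print(n,d['fov_y'],d['cx'],d['cy'],d['position'],np.round(d['rotation'],3).tolist())
E
```

```text
pics
{'time_s': 0.0, 'qpos': array([-1.43712447e+00,  1.59065698e-01,  1.59822516e+00, -2.14706626e-07,
        1.38621798e+00, -2.10095651e-01]), 'qd': array([ 0.00034046, -0.0003389 ,  0.00057545,  0.00097612,  0.00088299,
       -0.00204491]), 'effort': array([ 1.64308972e-04, -3.85575628e+01, -3.22106659e+01,  7.00432132e-02,
        3.79640423e-02, -1.45695799e-04]), 'tcp_pos': array([ 0.19369203, -0.54072166,  0.21361313]), 'tool_rot': array([[ 3.37036346e-01, -2.55585546e-04,  9.41491602e-01],
       [-9.41489771e-01,  1.89905170e-03,  3.37036206e-01],
       [-1.87408281e-03, -9.99998164e-01,  3.99418270e-04]]), 'force': array([-0.03514051,  0.57344177,  0.291401  ]), 'ft_torque': array([-0.01960084, -0.03344864,  0.03280101]), 'grip_width': 0.09213724393123493}
scene 45.58779489229339 283.78962573418784 218.91675528772166 [ 1.07274771 -0.86946484  0.7988187 ] [[0.841, 0.278, -0.465], [0.541, -0.458, 0.705], [-0.017, -0.844, -0.535]]
top 43.98406379566336 282.94875685243 210.72141086128582 [0.27454842 0.02050415 1.56050979] [[-0.02, -0.984, 0.178], [-1.0, 0.023, 0.018], [-0.022, -0.177, -0.984]]
wrist 62.16520430615117 276.17953598481034 209.51861135751471 [ 0.2630124  -0.51556302  0.3840242 ] [[0.336, -0.908, -0.251], [-0.942, -0.325, -0.088], [-0.002, 0.265, -0.964]]
```

View pics/scene0.png

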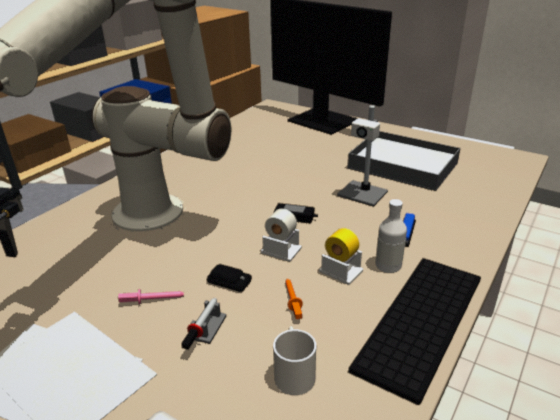

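View pics/top0.png

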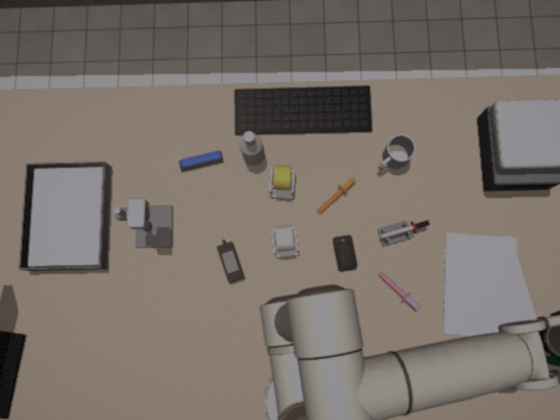

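View pics/wrist0.png

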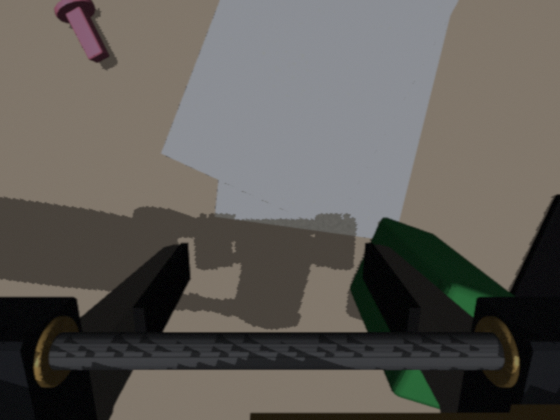

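```bash
python3 - <<'E'
from h import *
t=pickle.load(open('top0.pkl','rb'));s=pickle.load(open('scene0.pkl','rb'))
c=lambda d,x,y,w,h,k:cv2.resize(cv2.cvtColor(d['img'][y:y+h,x:x+w],cv2.COLOR_RGB2BGR),None,fx=k,fy=k,interpolation=cv2.INTER_CUBIC)
cv2.imwrite('pics/c1.png',np.vstack([np.hstack([c(t,370,200,66,50,6),c(t,255,155,66,50,6)]),np.hstack([c(t,105,185,66,50,6),c(s,340,100,66,50,6)])]))
cv2.imwrite('pics/c2.png',np.hstack([c(s,170,285,66,66,6),c(s,315,220,66,66,6)]))
for n,d in (('t',t),('s',s)):
    W=pts(d);hsv=cv2.cvtColor(d['img'],cv2.COLOR_RGB2HSV)
    H,S,V=[hsv[...,i].astype(int) for i in range(3)]
    y=(H>22)&(H<35)&(S>150)&(V>80)
    r=((H<5)|(H>174))&(S>150)
    for nm,m in (('yel',y),('red',r)):
        k,l,st,ce=cv2.connectedComponentsWithStats(m.astype(np.uint8))
        for i in range(1,k):
            if st[i,4]>8:
                P=W[l==i];print(n,nm,st[i],np.round(np.nanmedian(P,0),3),np.round(np.nanmin(P,0),3),np.round(np.nanmax(P,0),3))
    x,yy=(137,213) if n=='t' else (366,129)
    print(n,'head',[np.round(W[yy+b,x+a],3).tolist() for a in (-6,0,6) for b in(-6,0,6)])
E
```

```text
t red [412 223   5   8  15] [ 0.49  -0.336  0.053] [ 0.481 -0.34   0.045] [ 0.502 -0.328  0.062]
t head [[0.53, 0.436, 0.251], [0.515, 0.437, 0.247], [0.499, 0.436, 0.248], [0.53, 0.42, 0.254], [0.514, 0.42, 0.252], [0.499, 0.42, 0.25], [0.53, 0.405, 0.251], [0.515, 0.406, 0.245], [0.499, 0.404, 0.25]]
s yel [326 228  33  33 583] [0.653 0.028 0.108] [0.605 0.015 0.056] [0.677 0.069 0.126]
s red [188 323  15  14 104] [ 0.498 -0.337  0.05 ] [ 0.479 -0.346  0.014] [ 0.508 -0.32   0.06 ]
s head [[0.506, 0.403, 0.253], [0.513, 0.392, 0.239], [0.511, 0.398, 0.218], [0.522, 0.411, 0.253], [0.524, 0.408, 0.236], [0.531, 0.397, 0.223], [0.536, 0.421, 0.252], [0.546, 0.401, 0.243], [0.549, 0.398, 0.226]]
```

View pics/c1.png

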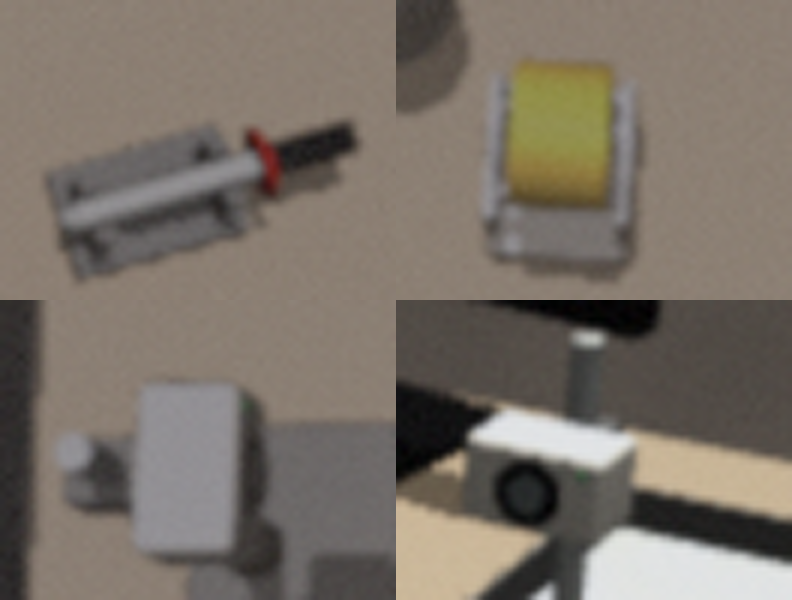

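View pics/c2.png

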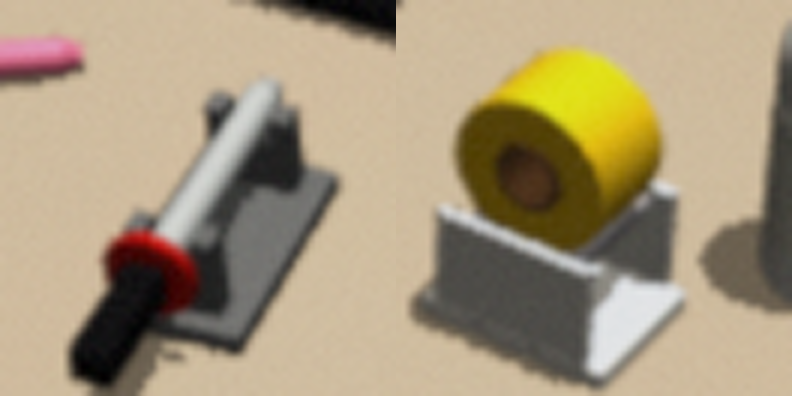

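```bash
python3 - <<'E'
from h import *
from scipy.optimize import least_squares
t=pickle.load(open('top0.pkl','rb'));s=pickle.load(open('scene0.pkl','rb'))
for n,d in (('t',t),('s',s)):
    W=pts(d);X,Y,Z=W[...,0],W[...,1],W[...,2]
    img=d['img'].astype(int);V=img.max(-1)
    # rod
    m=(abs(X-.5)<.06)&(Y>-.325)&(Y<-.2)&(Z>.038)&(Z<.055)&(V>(105))
    P=W[m];p,q=np.polyfit(P[:,1],P[:,0],1),0
    print(n,'rod n',m.sum(),'x=',p,'at y-.36',np.polyval(p,-.36),'yrange',np.percentile(P[:,1],[1,99]),'z',np.percentile(P[:,2],[10,50,90]))
    # handle
    m=(abs(X-.49)<.05)&(Y<-.335)&(Y>-.42)&(Z>.025)&(Z<.07)&(V<60)
    P=W[m];print('handle',m.sum(),np.round(np.median(P,0),3),np.round(np.percentile(P,[3,97],0),3).tolist())
    # yellow
    hsv=cv2.cvtColor(d['img'],cv2.COLOR_RGB2HSV)
    m=(hsv[...,0]>18)&(hsv[...,0]<36)&(hsv[...,1]>(110 if n=='t' else 150))&(abs(X-.64)<.07)&(abs(Y-.04)<.07)&(Z>.05)
    P=W[m];print('yel',m.sum(),np.round(np.median(P,0),3),np.round(np.percentile(P,[2,98],0),3).tolist())
    def res(a):
        u=np.array([np.sin(a[1]),np.cos(a[1])]);
        side=P[:,2]>-9
        lx=(P[:,0]-a[0])*np.cos(a[1])-(P[:,1]-.04)*np.sin(a[1])
        return np.abs(np.hypot(lx,P[:,2]-.084)-.036)
    if n=='t':
        r=least_squares(res,[.645,0.],loss='soft_l1',f_scale=.002);print(r.x,r.cost)
    # head top
    m=(abs(X-.52)<.08)&(abs(Y-.42)<.06)&(Z>.19)&(Z<.275)&(V>(120))
    P=W[m];print('head',m.sum(),np.round(np.percentile(P,[2,50,98],0),3).tolist())
    top=P[P[:,2]>np.percentile(P[:,2],98)-.01][:,:2].astype(np.float32)
    print(cv2.minAreaRect(top*1000))
E
```

```text
t rod n 146 x= [-0.28347703  0.4002968 ] at y-.36 0.5023485300222409 yrange [-0.3247859  -0.23485147] z [0.04088828 0.04568571 0.05011864]
handle 55 [ 0.499 -0.359  0.046] [[0.49, -0.375, 0.039], [0.506, -0.343, 0.053]]
yel 356 [0.634 0.048 0.114] [[0.607, 0.027, 0.092], [0.669, 0.07, 0.124]]
[0.64111088 0.08773216] 0.0008935307092195644
head 470 [[0.482, 0.405, 0.244], [0.516, 0.425, 0.249], [0.552, 0.447, 0.255]]
((516.425537109375, 425.3829650878906), (44.32096862792969, 71.8834228515625), 88.83219909667969)
s rod n 239 x= [-0.24466457  0.40884244] at y-.36 0.49692168226214745 yrange [-0.32326587 -0.23981662] z [0.04371553 0.04734422 0.05019617]
handle 195 [ 0.502 -0.36   0.047] [[0.489, -0.382, 0.036], [0.51, -0.337, 0.052]]
yel 705 [0.651 0.025 0.104] [[0.61, 0.017, 0.061], [0.674, 0.064, 0.122]]
head 181 [[0.481, 0.398, 0.24], [0.52, 0.417, 0.251], [0.552, 0.444, 0.255]]
((516.3304443359375, 427.9759826660156), (63.053436279296875, 73.01814270019531), 89.50521087646484)
```

Emit:
carry_out(commands=[[0.17,0.1,0,0,0,1,1],[0.17,0.1,0,0,0,1,1],[0.17,0.1,0,0,0,1,1],[0.17,0.1,0,0,0,1,1],[0.17,0.1,0,0,0,1,1],[0.17,0.1,0,0,0,1,1],[0.17,0.1,0,0,0,1,1],[0.17,0.1,0,0,0,1,1],[0.17,0.1,0,0,0,1,1],[0.17,0.1,0,0,0,1,1],[0.17,0.1,0,0,0,1,1],[0.17,0.1,0,0,0,1,1]], squeeze=50)

```text
time_s: 1.15
tcp_pos: [0.5008, -0.3602, 0.2142]
tool_rot: [[0.976, -0.0, -0.217], [0.217, 0.0, 0.976], [-0.0, -1.0, 0.001]]
force: [-0.1, -0.1, 0.0]
grip_width: 0.092
```

Emit:
carry_out(commands=[[0,0,0,0,0,0.4,1],[0,0,0,0,0,0,1],[0,0,0,0,0,0,1]])

```text
time_s: 1.4
tcp_pos: [0.4996, -0.3612, 0.2141]
tool_rot: [[0.966, -0.001, -0.257], [0.257, 0.0, 0.966], [-0.001, -1.0, 0.001]]
force: [-0.1, -1.3, -0.8]
grip_width: 0.0919
```

```bash
python3 - <<'E'
from h import *
s=state();print(s['time_s'],s['tcp_pos'],s['qpos'],s['tool_rot'].round(3).tolist())
d=grab('wrist');save(d,'w1.png');pickle.dump(d,open('w1.pkl','wb'))
E
```

```text
1.4 [ 0.49960733 -0.36115875  0.21413685] [-8.21483979e-01  2.65565893e-01  1.47346476e+00 -3.36313065e-04
  1.40340433e+00 -1.08122166e+00] [[0.966, -0.001, -0.257], [0.257, 0.0, 0.966], [-0.001, -1.0, 0.001]]
```

View pics/w1.png

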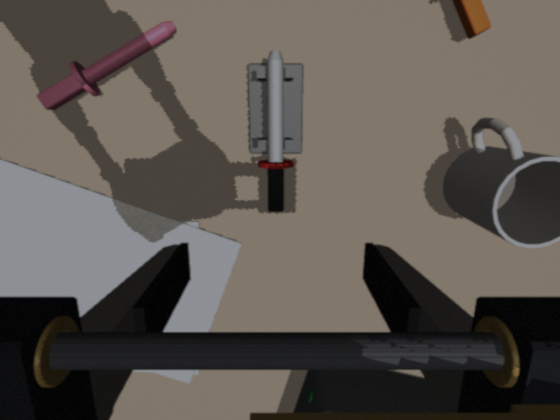

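```bash
python3 - <<'E'
from h import *
d=pickle.load(open('w1.pkl','rb'))
for nm,u,v,h in [('tip',275.3,51,.04),('rodlow',275.5,158,.0475),('rodhi',275.5,60,.0475),('hback',276,211,.04),('hbacktop',276,211,.048),('hfront',276,168,.048)]:
    print(nm,ray(d,u,v,h).round(4))
g=cv2.cvtColor(d['img'],cv2.COLOR_RGB2BGR)
cv2.imwrite('pics/c3.png',cv2.resize(g[40:220,230:320],None,fx=3,fy=3,interpolation=cv2.INTER_CUBIC))
V=d['img'].max(-1).astype(int)
for v in (60,80,100,120,140,155,172,180,190,200): print(v,V[v,262:292].tolist())
W=pts(d);print([W[v,276].round(4).tolist() for v in (60,80,100,120,140,172,185,200,207)])
E
```

```text
tip [ 0.4642 -0.2355  0.04  ]
rodlow [ 0.489  -0.3285  0.0475]
rodhi [ 0.4666 -0.2438  0.0475]
hback [ 0.5036 -0.3817  0.04  ]
hbacktop [ 0.503  -0.3796  0.048 ]
hfront [ 0.4919 -0.3377  0.048 ]
60 [106, 82, 74, 73, 70, 71, 83, 98, 111, 121, 129, 138, 145, 147, 146, 141, 135, 130, 120, 107, 98, 108, 123, 128, 129, 129, 129, 129, 129, 128]
80 [23, 22, 24, 27, 36, 53, 78, 98, 111, 121, 131, 141, 148, 149, 149, 144, 139, 133, 123, 110, 89, 65, 46, 36, 31, 28, 27, 34, 40, 47]
100 [67, 59, 59, 56, 56, 59, 76, 94, 109, 120, 129, 139, 147, 150, 149, 146, 140, 132, 123, 109, 95, 91, 95, 100, 99, 99, 99, 100, 99, 100]
120 [83, 63, 57, 56, 56, 60, 72, 91, 107, 120, 129, 137, 145, 148, 148, 147, 139, 133, 123, 109, 94, 89, 96, 98, 98, 98, 99, 99, 99, 98]
140 [77, 78, 83, 77, 60, 57, 68, 88, 105, 118, 127, 136, 144, 148, 149, 146, 141, 133, 122, 110, 89, 70, 68, 78, 85, 87, 88, 88, 87, 87]
155 [82, 74, 72, 71, 71, 67, 68, 86, 103, 115, 126, 135, 143, 149, 150, 147, 141, 133, 123, 110, 100, 109, 124, 128, 129, 128, 129, 127, 128, 128]
172 [73, 74, 73, 73, 64, 45, 20, 13, 16, 14, 12, 13, 12, 12, 12, 13, 10, 14, 16, 11, 17, 36, 60, 70, 72, 74, 74, 73, 73, 73]
180 [72, 73, 74, 73, 70, 56, 30, 11, 13, 10, 9, 12, 12, 13, 14, 10, 12, 9, 11, 12, 14, 35, 58, 71, 73, 73, 72, 72, 74, 73]
190 [73, 73, 73, 73, 71, 57, 27, 12, 9, 14, 11, 13, 11, 15, 11, 13, 7, 11, 12, 9, 13, 37, 59, 70, 73, 73, 73, 72, 73, 73]
200 [73, 73, 73, 74, 71, 57, 31, 18, 12, 13, 11, 8, 12, 13, 13, 10, 11, 11, 6, 9, 14, 35, 59, 71, 73, 72, 74, 73, 73, 73]
[[0.467, -0.2437, 0.0473], [0.4714, -0.2602, 0.0498], [0.4758, -0.2768, 0.0477], [0.4804, -0.2941, 0.0469], [0.4851, -0.3119, 0.0478], [0.4929, -0.3416, 0.0473], [0.4962, -0.3539, 0.0482], [0.5, -0.3684, 0.0486], [0.5019, -0.3755, 0.0481]]
```

View pics/c3.png

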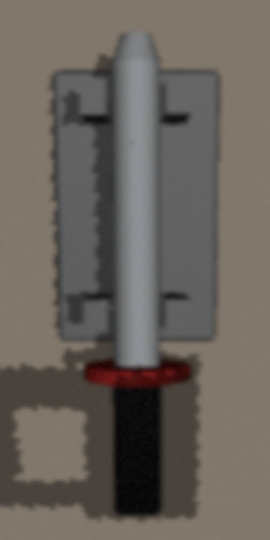

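Emit:
carry_out(commands=[[-0.013,0.014,-0.2,0,0,0,1],[0,0,-0.2,0,0,0,1],[0,0,-0.2,0,0,0,1],[0,0,-0.2,0,0,0,1],[0,0,-0.2,0,0,0,1],[0,0,-0.15,0,0,0,1],[0,0,-0.1,0,0,0,1],[0,0,-0.037,0,0,0,1],[0,0,0,0,0,0,1]])

```text
time_s: 2.2
tcp_pos: [0.4963, -0.3589, 0.02]
tool_rot: [[0.967, -0.002, -0.256], [0.256, 0.002, 0.967], [-0.002, -1.0, 0.003]]
force: [-0.1, -0.8, 0.1]
grip_width: 0.0921
```

```bash
python3 - <<'E'
from h import *
s=state();print(s['time_s'],s['tcp_pos'],s['force'],s['tool_rot'].round(3).tolist())
d=grab('wrist');save(d,'w2.png');pickle.dump(d,open('w2.pkl','wb'))
E
```

```text
2.2 [ 0.49626794 -0.35890618  0.01998177] [-0.08350993 -0.83744561  0.06487329] [[0.967, -0.002, -0.256], [0.256, 0.002, 0.967], [-0.002, -1.0, 0.003]]
```

View pics/w2.png

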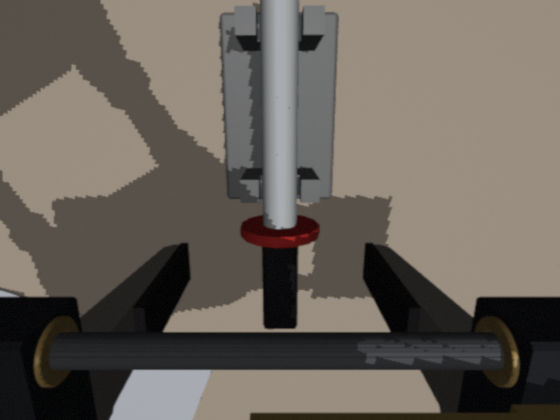

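Emit:
carry_out(commands=[[0.008,0,0,0,0,0,0],[0,0,0,0,0,0,0],[0,0,0,0,0,0,0],[0,0,0,0,0,0,0],[0,0,0,0,0,0,0],[0,0,0,0,0,0,0],[0,0,0,0,0,0,0],[0,0,0,0,0,0,0]], squeeze=55)

```text
time_s: 2.92
tcp_pos: [0.499, -0.3592, 0.0215]
tool_rot: [[0.966, -0.0, -0.258], [0.258, 0.0, 0.966], [-0.0, -1.0, 0.0]]
force: [-0.3, 0.7, 0.9]
grip_width: 0.041
```

Emit:
carry_out(commands=[[0,0,0.05,0,0,0,0],[0,0,0.1,0,0,0,0],[0,0,0.2,0,0,0,0],[0,0,0.2,0,0,0,0],[0,0,0.2,0,0,0,0],[0,0,0.1,0,0,0,0],[0,0,0,0,0,0,0],[0,0,0,0,0,0,0]])

```text
time_s: 3.58
tcp_pos: [0.4994, -0.3596, 0.1499]
tool_rot: [[0.966, 0.001, -0.258], [0.258, -0.001, 0.966], [0.001, -1.0, -0.002]]
force: [0.3, 1.0, -0.8]
grip_width: 0.0004
```

```bash
python3 - <<'E'
from h import *
s=state();print(s['time_s'],s['tcp_pos'],s['force'],s['tool_rot'].round(3).tolist())
for n in ('wrist','scene','top'):
  d=grab(n);save(d,n+'3.png');pickle.dump(d,open(n+'3.pkl','wb'))
E
```

```text
3.5833 [ 0.49940665 -0.35961512  0.14994003] [ 0.33544619  0.9605095  -0.84092001] [[0.966, 0.001, -0.258], [0.258, -0.001, 0.966], [0.001, -1.0, -0.002]]
```

View pics/wrist3.png

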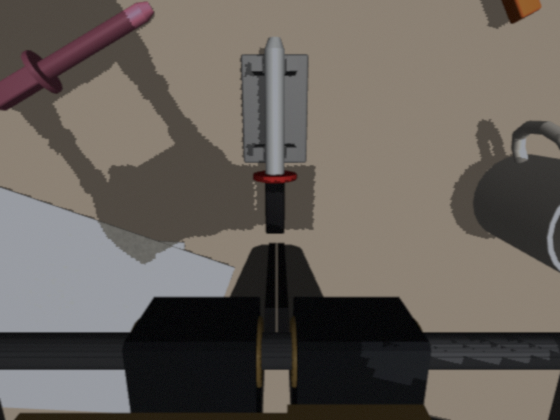

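View pics/scene3.png

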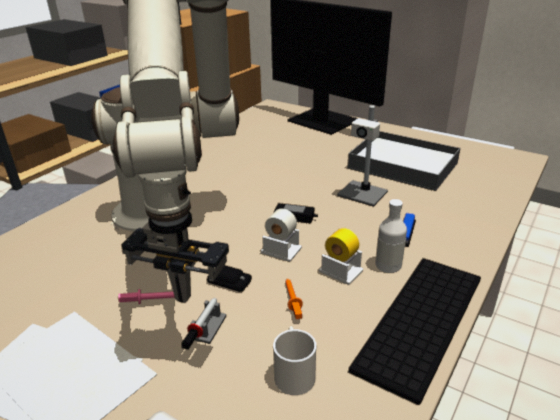

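The jaws were still at 41 mm when I lifted, so the fingers closed on air. The spindle is undisturbed on its rest (handle at about (275,208) in the wrist view), so I'll reopen, go back down and wait longer.

Emit:
carry_out(commands=[[0,0,0,0,0,0,1],[0,0,0,0,0,0,1],[0,0,0,0,0,0,1],[0,0,0,0,0,0,1],[0,0,0,0,0,0,1],[0,0,0,0,0,0,1],[0,0,0,0,0,0,1],[0,0,0,0,0,0,1],[0,0,0,0,0,0,1],[0,0,0,0,0,0,1]])

```text
time_s: 4.57
tcp_pos: [0.499, -0.3592, 0.1491]
tool_rot: [[0.966, 0.0, -0.258], [0.258, -0.0, 0.966], [0.0, -1.0, -0.0]]
force: [0.3, 0.4, 0.4]
grip_width: 0.0648
```

```bash
python3 - <<'E'
from h import *
d=pickle.load(open('wrist3.pkl','rb'))
for nm,u,v,h in [('tip',275.3,38,.04),('hback',275,232,.04),('hbacktop',275,232,.048)]:
    print(nm,ray(d,u,v,h).round(4))
W=pts(d);print([W[v,275].round(4).tolist() for v in (60,100,140,190,210,228)])
print(state()['tcp_pos'],state()['grip_width'])
E
```

```text
tip [ 0.4647 -0.2357  0.04  ]
hback [ 0.5031 -0.3812  0.04  ]
hbacktop [ 0.5024 -0.3785  0.048 ]
[[0.4686, -0.2512, 0.0475], [0.4757, -0.278, 0.0474], [0.4832, -0.3064, 0.0467], [0.4932, -0.3441, 0.0486], [0.4975, -0.3602, 0.0481], [0.5015, -0.3752, 0.0479]]
[ 0.49904675 -0.35924533  0.1490751 ] 0.06475825026629278
```

Emit:
carry_out(commands=[[-0.007,0,-0.1,0,0,0,0.6],[0,0,-0.2,0,0,0,0.6],[0,0,-0.2,0,0,0,0.6],[0,0,-0.2,0,0,0,0.6],[0,0,-0.1,0,0,0,0.6],[0,0,-0.053,0,0,0,0.6],[0,0,0,0,0,0,0.6],[0,0,0,0,0,0,0]])

```text
time_s: 5.23
tcp_pos: [0.4984, -0.3597, 0.0218]
tool_rot: [[0.966, 0.001, -0.258], [0.258, -0.001, 0.966], [0.0, -1.0, -0.001]]
force: [0.9, -0.6, -0.3]
grip_width: 0.0505
```

Emit:
carry_out(commands=[[0,0,0,0,0,0,0],[0,0,0,0,0,0,0],[0,0,0,0,0,0,0],[0,0,0,0,0,0,0],[0,0,0,0,0,0,0],[0,0,0,0,0,0,0],[0,0,0,0,0,0,0],[0,0,0,0,0,0,0],[0,0,0,0,0,0,0],[0,0,0,0,0,0,0],[0,0,0,0,0,0,0],[0,0,0,0,0,0,0]])

```text
time_s: 6.23
tcp_pos: [0.4982, -0.3595, 0.0214]
tool_rot: [[0.966, 0.0, -0.258], [0.258, -0.0, 0.966], [0.0, -1.0, -0.001]]
force: [0.0, -0.2, 2.2]
grip_width: 0.0155
```

Emit:
carry_out(commands=[[0,0,0.02,0,0,0,0],[0,0,0.06,0,0,0,0],[0,0,0.1,0,0,0,0],[0,0,0.15,0,0,0,0],[0,0,0.15,0,0,0,0],[0,0,0.15,0,0,0,0],[0,0,0.15,0,0,0,0],[0,0,0.1,0,0,0,0],[0,0,0,0,0,0,0],[0,0,0,0,0,0,0]])

```text
time_s: 7.07
tcp_pos: [0.4982, -0.3595, 0.1538]
tool_rot: [[0.966, 0.001, -0.258], [0.258, -0.001, 0.966], [0.001, -1.0, -0.001]]
force: [0.3, 0.9, -1.2]
grip_width: 0.0156
```

```bash
python3 - <<'E'
from h import *
s=state();print(s['time_s'],s['tcp_pos'],s['force'],s['grip_width'],s['tool_rot'].round(3).tolist())
for n in ('wrist','scene'):
  d=grab(n);save(d,n+'4.png');pickle.dump(d,open(n+'4.pkl','wb'))
E
```

```text
7.0667 [ 0.49822409 -0.35947038  0.15382406] [ 0.26027917  0.88147829 -1.20462386] 0.015606353103280263 [[0.966, 0.001, -0.258], [0.258, -0.001, 0.966], [0.001, -1.0, -0.001]]
```

View pics/wrist4.png

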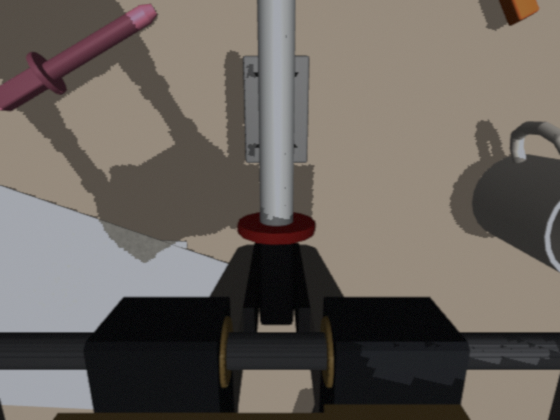

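View pics/scene4.png

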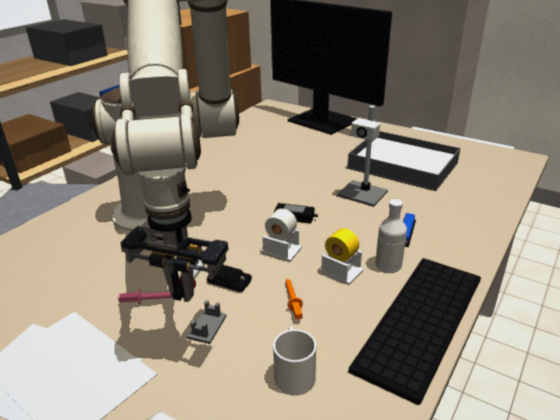

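Emit:
carry_out(commands=[[0.03,0.05,0.1,0,0,-0.2,0],[0.09,0.15,0.1,0,0,-0.22,0],[0.09,0.22,0.1,0,0,-0.22,0],[0.09,0.22,0.1,0,0,-0.22,0],[0.09,0.22,0.04,0,0,-0.22,0],[0.09,0.22,0,0,0,-0.22,0],[0.09,0.22,0,0,0,-0.22,0],[0.09,0.22,0,0,0,-0.22,0],[0.09,0.22,0,0,0,-0.22,0],[0.09,0.22,0,0,0,-0.22,0],[0.04,0.14,0,0,0,0,0],[0,0.09,0,0,0,0,0]])

```text
time_s: 8.17
tcp_pos: [0.6297, -0.0278, 0.2168]
tool_rot: [[1.0, -0.003, -0.002], [0.002, 0.001, 1.0], [-0.003, -1.0, 0.001]]
force: [0.1, 0.7, 0.4]
grip_width: 0.015
```

Emit:
carry_out(commands=[[0,0,0,0,0,0,0],[0,0,0,0,0,0,0],[0,0,0,0,0,0,0]])

```text
time_s: 8.42
tcp_pos: [0.6294, -0.0322, 0.2185]
tool_rot: [[1.0, -0.001, 0.002], [-0.002, -0.001, 1.0], [-0.001, -1.0, -0.001]]
force: [-0.1, -1.0, -1.1]
grip_width: 0.0157
```

```bash
python3 - <<'E'
from h import *
s=state();print(s['time_s'],s['tcp_pos'],s['force'],s['grip_width'],s['tool_rot'].round(3).tolist())
for n in ('wrist','scene'):
  d=grab(n);save(d,n+'5.png');pickle.dump(d,open(n+'5.pkl','wb'))
E
```

```text
8.4167 [ 0.62937271 -0.03217466  0.21848266] [-0.06054273 -1.0059328  -1.0648652 ] 0.015669740825026146 [[1.0, -0.001, 0.002], [-0.002, -0.001, 1.0], [-0.001, -1.0, -0.001]]
```

View pics/wrist5.png

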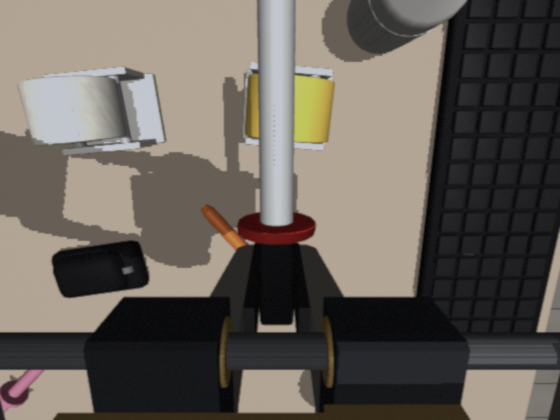

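View pics/scene5.png

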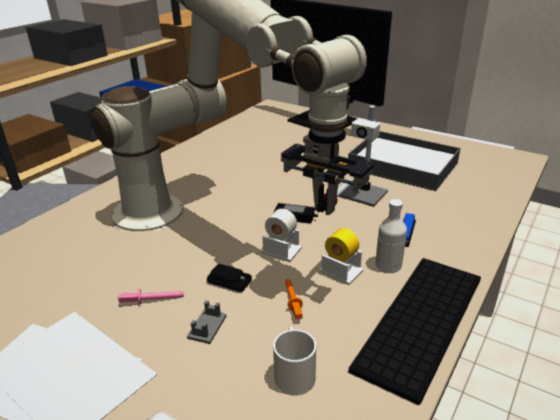

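```bash
python3 - <<'E'
from h import *
from scipy.optimize import least_squares
d=pickle.load(open('wrist5.pkl','rb'))
W=pts(d);hsv=cv2.cvtColor(d['img'],cv2.COLOR_RGB2HSV).astype(int)
m=(hsv[...,0]>18)&(hsv[...,0]<36)&(hsv[...,1]>150)&(W[...,2]>.06)&(W[...,2]<.14)
P=W[m];print(m.sum(),np.percentile(P,[1,50,99],0).round(4).tolist())
f=lambda a:np.hypot((P[:,0]-a[0])*np.cos(a[1])-(P[:,1]-.04)*np.sin(a[1]),P[:,2]-a[2])-.036
r=least_squares(f,[.64,0,.084],loss='soft_l1',f_scale=.002);print('x at y=.04, yaw(+x per y), z',r.x.round(4),np.std(f(r.x)))
a=r.x
ly=(P[:,0]-a[0])*np.sin(a[1])+(P[:,1]-.04)*np.cos(a[1]);print('y along',np.percentile(ly,[.5,2,98,99.5]))
# cheeks: bright low-sat at z ~.058
c=(abs(W[...,2]-.058)<.006)&(hsv[...,1]<40)&(abs(W[...,0]-.64)<.06)&(abs(W[...,1]-.04)<.06)
for s in (-1,1):
    Q=W[c&((W[...,1]-.045)*s>.02)];p=np.polyfit(Q[:,0],Q[:,1],1);print('cheek',len(Q),p,np.polyval(p,a[0]),np.percentile(Q[:,0],[2,98]))
# yellow edge contours, rays
k=cv2.minAreaRect(np.argwhere(m)[:,::-1].astype(np.float32));print(k)
# rod levelness
rod=(abs(W[...,0]-.63)<.006)&(W[...,2]>.22)&(W[...,1]>.0)&(W[...,1]<.1)&(hsv[...,1]<60)
R=W[rod];print('rod',len(R),np.polyfit(R[:,1],R[:,2],1),R[:,2].max(),np.polyfit(R[:,1],R[:,0],1))
for v in (10,60,110,160,210):
    row=d['range_z'][v,240:310]; e=np.where(row<np.nanmedian(row[30:40])+.02)[0]+240; print(v,e.min(),e.max(),W[v,276].round(4))
# lens in scene
s=pickle.load(open('scene0.pkl','rb'));Ws=pts(s)
g=s['img'].max(-1)[110:160,345:395].astype(int)
mm=(g<60).astype(np.uint8);mm[:,:]=mm
n,l,st,ce=cv2.connectedComponentsWithStats(mm)
for i in range(1,n):
    if 20<st[i,4]<600: print(st[i],ce[i]+[345,110],np.nanmedian(Ws[110:160,345:395][l==i],0))
E
```

```text
1084 [[0.6044, 0.0223, 0.0962], [0.6128, 0.0448, 0.1058], [0.6712, 0.0706, 0.1119]]
x at y=.04, yaw(+x per y), z [0.6382 0.0839 0.0839] 0.0004008370619422236
y along [-0.01607876 -0.01533166  0.02796544  0.02893117]
cheek 285 [-0.08293547  0.06839343] 0.01546682700435819 [0.60045825 0.67187296]
cheek 374 [-0.08846088  0.13762338] 0.08117065659692943 [0.60584745 0.67717416]
((288.1077575683594, 108.26414489746094), (83.77691650390625, 61.8970832824707), 5.630682468414307)
rod 6195 [-0.00124046  0.2433717 ] 0.24668769464522308 [0.00115264 0.62974352]
10 257 295 [0.6284 0.0801 0.2439]
60 244 294 [0.6284 0.0628 0.2441]
110 259 294 [0.6283 0.0443 0.2453]
160 260 293 [0.6283 0.0244 0.2447]
210 260 292 [0.6282 0.003  0.2446]
[ 0  5 11 13 80] [348.2625 120.2625] [0.20666092 0.96552491 0.01514314]
[ 11  17  11  11 102] [361.16666667 131.81372549] [0.51433169 0.39723666 0.22893417]
[34 22 16  9 88] [386.76136364 135.90909091] [0.43562356 0.81444015 0.04750455]
[  4  30  19  20 159] [358.08805031 151.75471698] [0.39919348 0.58188407 0.04981554]
```

```bash
python3 - <<'E'
from h import *
t=pickle.load(open('top0.pkl','rb'));s=pickle.load(open('scene0.pkl','rb'))
for d in (t,s):
    W=pts(d);X,Y,Z=W[...,0],W[...,1],W[...,2]
    m=(Z>.05)&(X>.55)&(X<.9)&(Y>.08)&(Y<.35)
    print(m.sum(),np.percentile(W[m],[2,50,98],0).round(3).tolist())
d=s
print('lens ray')
# intersect ray with y plane
for u,v in ((361.2,131.8),):
    r=np.array(d['rotation'])@np.array([(u-d['cx'])/d['f'],(v-d['cy'])/d['f'],1]);p=np.array(d['position'])
    for yy in (.395,.4,.405): print((p+r*(yy-p[1])/r[1]).round(4))
W=pts(t);X,Y,Z=W[...,0],W[...,1],W[...,2]
m=(abs(X-.516)<.06)&(abs(Y-.425)<.035)&(Z>.235)&(Z<.265)
print(cv2.minAreaRect((W[m][:,:2]*1000).astype(np.float32)),np.percentile(W[m][:,2],[5,50,95]))
W=pts(s);X,Y,Z=W[...,0],W[...,1],W[...,2]
m=(abs(X-.516)<.05)&(abs(Y-.4)<.02)&(Z>.2)&(Z<.245)
Q=W[m];p=np.polyfit(Q[:,0],Q[:,1],1);print('front plane',len(Q),p,np.polyval(p,.516),np.percentile(Q,[3,97],0).round(3).tolist())
E
```

```text
629 [[0.623, 0.081, 0.053], [0.719, 0.132, 0.126], [0.752, 0.167, 0.193]]
1248 [[0.705, 0.098, 0.053], [0.739, 0.113, 0.116], [0.765, 0.14, 0.192]]
lens ray
[0.5157 0.395  0.2302]
[0.5135 0.4    0.2279]
[0.5113 0.405  0.2257]
((515.80712890625, 429.3403015136719), (59.52729797363281, 73.74254608154297), 88.85026550292969) [0.23871496 0.24853586 0.2538961 ]
front plane 289 [0.05769456 0.37021959] 0.3999899811472525 [[0.481, 0.392, 0.209], [0.551, 0.411, 0.244]]
```

Emit:
carry_out(commands=[[0,-0.05,0,0,0,-0.1,0],[-0.005,-0.1,0,0,0,-0.15,0],[-0.005,-0.15,0,0,0,-0.15,0],[-0.005,-0.15,0,0,0,-0.15,0],[-0.007,-0.1,0,0,0,-0.133,0],[-0.009,-0.045,0,0,0,0,0],[0,0,0,0,0,0,0],[0,0,0,0,0,0,0]])

```text
time_s: 9.18
tcp_pos: [0.6252, -0.1201, 0.219]
tool_rot: [[0.997, -0.0, 0.083], [-0.083, 0.001, 0.997], [-0.0, -1.0, 0.001]]
force: [-0.0, 0.5, -0.7]
grip_width: 0.0154
```

Emit:
carry_out(commands=[[0,-0.008,-0.08,0,0,0,0],[-0.003,0,-0.16,0,0,0,0],[0,0,-0.16,0,0,0,0],[0,0,-0.16,0,0,0,0],[0,0,-0.16,0,0,0,0],[0,0,-0.15,0,0,0,0],[0,0,-0.1,0,0,0,0],[0,0,-0.055,0,0,0,0],[0,0,0,0,0,0,0],[0,0,0,0,0,0,0]])

```text
time_s: 10.02
tcp_pos: [0.6249, -0.1206, 0.0652]
tool_rot: [[0.997, -0.0, 0.082], [-0.082, 0.0, 0.997], [-0.0, -1.0, 0.0]]
force: [0.7, 0.2, -0.8]
grip_width: 0.0155
```

```bash
python3 - <<'E'
from h import *
s=state();print(s['time_s'],s['tcp_pos'],s['force'],s['grip_width'],s['tool_rot'].round(3).tolist())
d=grab('scene');save(d,'scene6.png');pickle.dump(d,open('scene6.pkl','wb'))
g=cv2.cvtColor(d['img'],cv2.COLOR_RGB2BGR)
cv2.imwrite('pics/c6.png',cv2.resize(g[210:310,260:400],None,fx=5,fy=5,interpolation=cv2.INTER_CUBIC))
E
```

```text
10.0167 [ 0.62489796 -0.12056277  0.06524664] [ 0.68191858  0.24538455 -0.83744476] 0.01554162060675454 [[0.997, -0.0, 0.082], [-0.082, 0.0, 0.997], [-0.0, -1.0, 0.0]]
```

View pics/c6.png

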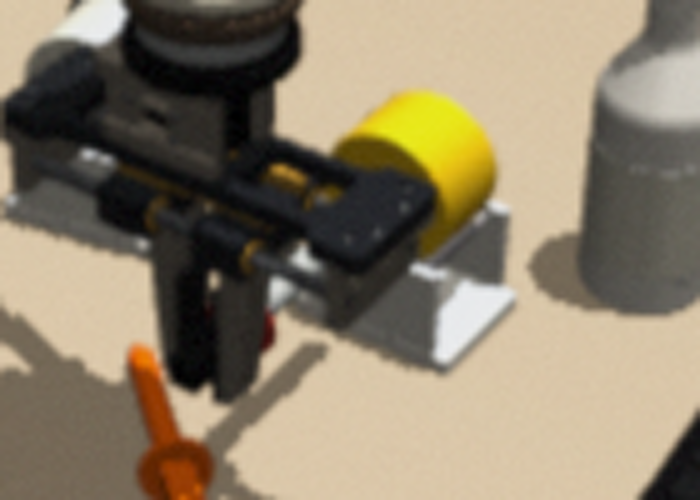

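Emit:
carry_out(commands=[[0.003,0.04,0,0,0,0,0],[0.005,0.06,0,0,0,0,0],[0.005,0.06,0,0,0,0,0],[0.005,0.06,0,0,0,0,0],[0.005,0.06,0,0,0,0,0],[0,0,0,0,0,0,0]])

```text
time_s: 10.57
tcp_pos: [0.6284, -0.0768, 0.0654]
tool_rot: [[0.997, -0.0, 0.08], [-0.08, 0.001, 0.997], [-0.0, -1.0, 0.001]]
force: [1.0, 0.2, -0.6]
grip_width: 0.0157
```

```bash
python3 - <<'E'
from h import *
s=state();print(s['time_s'],s['tcp_pos'],s['force'],s['grip_width'])
d=grab('wrist');save(d,'wrist7.png')
E
```

```text
10.5667 [ 0.62841845 -0.07681078  0.06541457] [ 0.99965505  0.17113958 -0.60529801] 0.0156784652475388
```

View pics/wrist7.png

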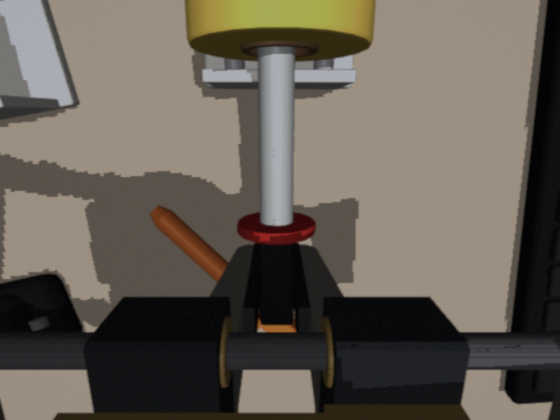

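The rod enters the core at about (277,48), and the core spans roughly columns 243–318 there. It is well centred with no contact force, so I'll continue.

Emit:
carry_out(commands=[[0.006,0.06,0,0,0,0,0],[0.006,0.06,0,0,0,0,0],[0.006,0.06,0,0,0,0,0],[0.006,0.06,0,0,0,0,0],[0.005,0.06,0,0,0,0,0],[0.004,0.045,0,0,0,0,0],[0,0,0,0,0,0,0],[0,0,0,0,0,0,0],[0,0,0,0,0,0,0]])

```text
time_s: 11.37
tcp_pos: [0.6333, -0.0276, 0.0654]
tool_rot: [[0.997, 0.0, 0.082], [-0.082, -0.0, 0.997], [0.0, -1.0, -0.0]]
force: [0.6, 0.4, -0.9]
grip_width: 0.0152
```

```bash
python3 - <<'E'
from h import *
s=state();print(s['time_s'],s['tcp_pos'],s['force'],s['grip_width'])
d=grab('wrist');save(d,'wrist8.png');pickle.dump(d,open('wrist8.pkl','wb'))
W=pts(d);print([W[v,276].round(4).tolist() for v in (60,110,120,130,140,150,160,180,200,215,225)])
E
```

```text
11.3667 [ 0.633315   -0.02761957  0.06536433] [ 0.6083412   0.40967359 -0.94376633] 0.015238877168916018
[[nan, nan, nan], [0.6384, 0.0483, 0.1199], [0.6381, 0.0452, 0.1209], [0.6379, 0.0421, 0.1198], [0.6376, 0.0389, 0.1197], [0.6373, 0.0356, 0.1194], [0.6371, 0.0324, 0.12], [0.6365, 0.0259, 0.1209], [0.6353, 0.0115, 0.0902], [0.6347, 0.0051, 0.0911], [0.6344, 0.0008, 0.092]]
```

View pics/wrist8.png

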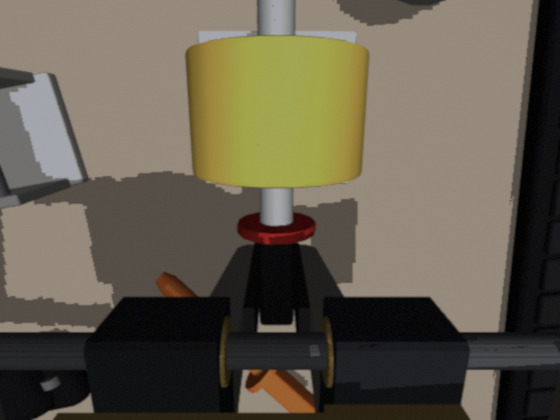

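```bash
python3 - <<'E'
from h import *
t=pickle.load(open('top0.pkl','rb'));s=pickle.load(open('scene0.pkl','rb'))
print('column top',ray(t,117.3,210,.287))
V=t['img'].max(-1).astype(int)
m=(V>125)[185:235,122:152].astype(np.uint8)
n,l,st,ce=cv2.connectedComponentsWithStats(m);i=1+np.argmax(st[1:,4]);print(st[i],ce[i]+[122,185])
q=(np.argwhere(l==i)[:,::-1]+[122,185]).astype(np.float32)
box=cv2.boxPoints(cv2.minAreaRect(q));print([ray(t,*b,.25)[:2].round(4).tolist() for b in box])
# edges: per row left/right
for side in (0,1):
    E=[]
    for r in range(4,st[i,3]-4):
        c=np.where(l[st[i,1]+r]==i)[0]
        row=V[185+st[i,1]+r]; E.append(ray(t,(c.max() if side else c.min())+122,185+st[i,1]+r,.25)[:2])
    E=np.array(E);p=np.polyfit(E[:,0],E[:,1],1);print('edge slope dy/dx',p,np.polyval(p,.516))
W=pts(s);X,Y,Z=W[...,0],W[...,1],W[...,2]
# front plane fit from scene using depth, excluding top
m=(abs(X-.516)<.036)&(Y<.41)&(Y>.38)&(Z>.205)&(Z<.242)
Q=W[m];A=np.c_[Q[:,0]-.516,Q[:,2]-.23,np.ones(len(Q))];c,*_=np.linalg.lstsq(A,Q[:,1],rcond=None);print(c,len(Q))
E
```

```text
column top [0.51658559 0.45887574 0.287     ]
[   0    0   30   50 1063] [134.49482596 205.41862653]
[[0.5895, 0.4617], [0.5876, 0.3858], [0.4591, 0.3826], [0.4608, 0.4572]]
edge slope dy/dx [0.08897093 0.40832681] 0.4542358075479685
edge slope dy/dx [-0.40817181  0.61412603] 0.40350937564989253
[ 0.02861961 -0.07945969  0.39898476] 240
```

Emit:
carry_out(commands=[[0,0,0.02,0,0,0,0],[0,0,0.03,0,0,0,0],[0,0,0.03,0,0,0,0],[0,0,0.05,0,0,0,0],[0,0,0.08,0,0,0,0],[0,0,0.1,0,0,0,0],[0,0,0.12,0,0,0,0],[0,0,0.12,0,0,0,0],[0,0,0.12,0,0,0,0],[0,0,0.12,0,0,0,0],[0,0,0.08,0,0,0,0],[0,0,0,0,0,0,0]])

```text
time_s: 12.42
tcp_pos: [0.6354, -0.0279, 0.2004]
tool_rot: [[0.997, 0.007, 0.082], [-0.082, -0.002, 0.997], [0.007, -1.0, -0.001]]
force: [0.3, -0.9, -1.2]
grip_width: 0.0154
```

```bash
python3 - <<'E'
from h import *
s=state();print(s['time_s'],s['tcp_pos'],s['force'],s['grip_width'],s['tool_rot'].round(3).tolist())
for n in ('wrist','scene'):
  d=grab(n);save(d,n+'9.png');pickle.dump(d,open(n+'9.pkl','wb'))
E
```

```text
12.4167 [ 0.63536286 -0.02788592  0.20043403] [ 0.33122835 -0.89086981 -1.22724157] 0.015350352730717795 [[0.997, 0.007, 0.082], [-0.082, -0.002, 0.997], [0.007, -1.0, -0.001]]
```

View pics/wrist9.png

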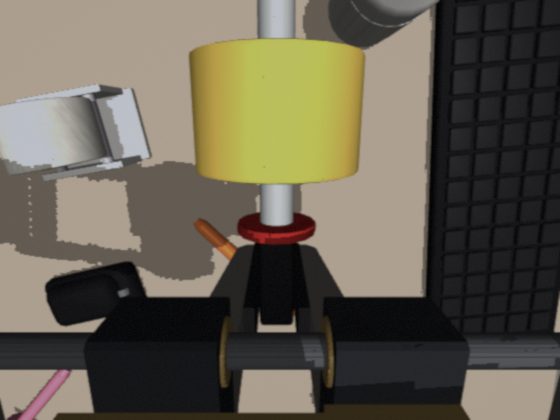

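View pics/scene9.png

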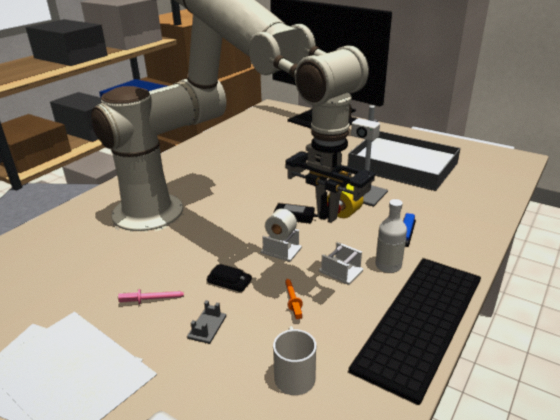

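Emit:
carry_out(commands=[[-0.01,0.02,0.03,0,0,0.05,0],[-0.02,0.04,0.03,0,0,0.06,0],[-0.04,0.07,0.03,0,0,0.06,0],[-0.06,0.1,0,0,0,0.06,0],[-0.06,0.1,0,0,0,0.06,0],[-0.06,0.1,0,0,0,0.06,0],[-0.06,0.1,0,0,0,0.06,0],[-0.06,0.1,0,0,0,0.06,0],[-0.06,0.1,0,0,0,0.06,0],[-0.06,0.1,0,0,0,0.06,0],[-0.06,0.1,0,0,0,0.06,0],[-0.06,0.1,0,0,0,0.03,0]])

```text
time_s: 13.52
tcp_pos: [0.5406, 0.1286, 0.2093]
tool_rot: [[1.0, -0.0, -0.0], [0.0, 0.0, 1.0], [-0.0, -1.0, 0.0]]
force: [-0.2, 0.1, -1.7]
grip_width: 0.0153
```

Emit:
carry_out(commands=[[-0.06,0.1,0,0,0,0,0],[-0.06,0.08,0,0,0,0,0],[-0.05,0.06,0,0,0,0,0],[-0.04,0.04,0,0,0,0,0],[-0.02,0.02,0,0,0,0,0],[-0.01,0.01,0,0,0,0,0],[0,0,0,0,0,0,0],[0,0,0,0,0,0,0],[0,0,0,0,0,0,0],[0,0,0,0,0,0,0],[0,0,0,0,0,0,0],[0,0,0,0,0,0,0]])

```text
time_s: 14.52
tcp_pos: [0.5059, 0.1733, 0.2093]
tool_rot: [[1.0, -0.0, 0.001], [-0.001, -0.0, 1.0], [-0.0, -1.0, -0.0]]
force: [-0.9, 0.1, -1.3]
grip_width: 0.0156
```

```bash
python3 - <<'E'
from h import *
s=state();print(s['time_s'],s['tcp_pos'],s['force'],s['grip_width'],s['tool_rot'].round(3).tolist())
for n in ('wrist','scene','top'):
  d=grab(n);save(d,n+'10.png');pickle.dump(d,open(n+'10.pkl','wb'))
E
```

```text
14.5167 [0.50594148 0.17329989 0.20931268] [-0.88260854  0.09787267 -1.2577613 ] 0.015567753438910476 [[1.0, -0.0, 0.001], [-0.001, -0.0, 1.0], [-0.0, -1.0, -0.0]]
```

View pics/wrist10.png

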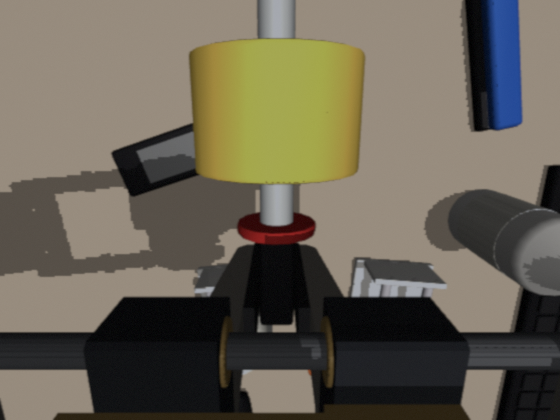

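View pics/scene10.png

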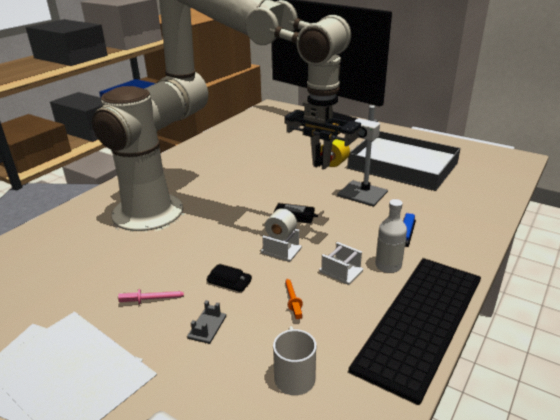

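Emit:
carry_out(commands=[[0.02,0,0.015,0,0,0,0],[0.03,0,0.015,0,0,0,0],[0.01,0,0,0,0,0,0],[0,0,0,0,0,0,0],[0,0,0,0,0,0,0],[0,0,0,0,0,0,0],[0,0,0,0,0,0,0],[0,0,0,0,0,0,0],[0,0,0,0,0,0,0],[0,0,0,0,0,0,0],[0,0,0,0,0,0,0],[0,0,0,0,0,0,0]])

```text
time_s: 15.67
tcp_pos: [0.5148, 0.1736, 0.2139]
tool_rot: [[1.0, 0.0, 0.001], [-0.001, 0.0, 1.0], [0.0, -1.0, 0.0]]
force: [0.4, -0.8, -1.2]
grip_width: 0.0158
```

```bash
python3 - <<'E'
from h import *
from scipy.optimize import least_squares
s=state();print(s['time_s'],s['tcp_pos'],s['qd'].round(4),s['grip_width'],s['tool_rot'].round(3).tolist())
D={}
for n in ('wrist','scene','top'):
    d=grab(n);save(d,n+'11.png');D[n]=d
for n in D:
    d=D[n];W=pts(d);hsv=cv2.cvtColor(d['img'],cv2.COLOR_RGB2HSV).astype(int)
    m=(hsv[...,0]>18)&(hsv[...,0]<36)&(hsv[...,1]>(110 if n=='top' else 150))&(W[...,2]>.15)&(abs(W[...,1]-.25)<.08)&(abs(W[...,0]-.515)<.06)
    P=W[m];print(n,len(P),np.percentile(P,[1,50,99],0).round(4).tolist())
    if n=='wrist':
        f=lambda a:np.hypot((P[:,0]-a[0])*np.cos(a[1])-(P[:,1]-.25)*np.sin(a[1]),P[:,2]-a[2])-.036
        r=least_squares(f,[.515,0,.23],loss='soft_l1',f_scale=.002);print(r.x.round(4))
        print([W[v,276].round(4).tolist() for v in (20,60,110,178,190,200,215)])
    if n=='scene':
        g=cv2.cvtColor(d['img'],cv2.COLOR_RGB2BGR)
        cv2.imwrite('pics/c11.png',cv2.resize(g[90:190,280:420],None,fx=5,fy=5,interpolation=cv2.INTER_CUBIC))
E
```

```text
15.6667 [0.51476912 0.17356851 0.21386295] [ 0.      0.0007 -0.0019 -0.0008  0.0012 -0.0015] 0.015793603255718665 [[1.0, 0.0, 0.001], [-0.001, 0.0, 1.0], [0.0, -1.0, 0.0]]
wrist 7454 [[0.4803, 0.1907, 0.2408], [0.4941, 0.2468, 0.2529], [0.5468, 0.2709, 0.3299]]
[ 0.5141 -0.0025  0.2274]
[[0.5137, 0.2824, 0.2396], [0.5137, 0.2653, 0.2631], [0.5136, 0.2498, 0.2633], [0.5136, 0.2266, 0.262], [0.5136, 0.2176, 0.2405], [0.5136, 0.2132, 0.2402], [0.5135, 0.2063, 0.2392]]
scene 385 [[0.4864, 0.1823, 0.1979], [0.5364, 0.2255, 0.2408], [0.5503, 0.2679, 0.3356]]
top 226 [[0.4831, 0.2257, 0.2355], [0.4993, 0.2429, 0.2571], [0.524, 0.2594, 0.2685]]
```

View pics/c11.png

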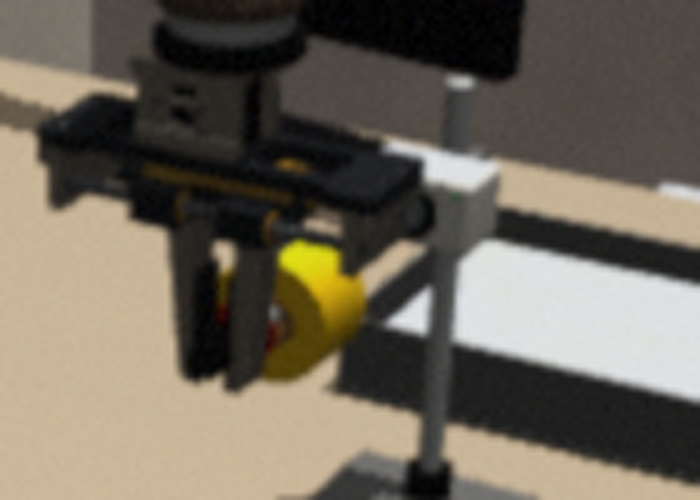

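View pics/top11.png

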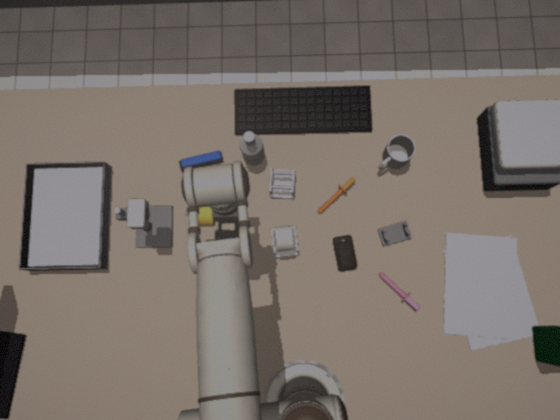

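```bash
python3 -c "
from plant import *
print(sign_off())"
```

```text
the job is handed in; nothing more can be done
None
```

The yellow roll is held on the spindle in front of the desk camera, and I handed the job in at about 15.8 s of the 54 s allowed. `sign_off` gives no verdict, so the figures below are my own last measurements.

**What I did:** I gripped the spindle by its black handle with a 55 N squeeze and pushed the rod through the yellow core while the roll sat in its cradle. The roll's middle was about 76 mm along the rod from the handle centre. I then lifted it and brought it to the point in front of the lens.

**Slip on the way:** My first grasp closed on air because I lifted before the fingers had shut. The spindle was not disturbed, and I repeated the grasp with a longer wait.

**Last checks before handing in:**

| | Measured (m) | Target (m) |
|---|---|---|
| Roll middle, x | 0.514 | 0.515 |
| Roll middle, y | 0.249 | 0.249 |
| Roll middle, z | 0.227 | 0.228 |

- **Rod:** it was level to about 1 mrad when I measured it before insertion. In the final pose the tool was still upright and the rod pointed along +y.
- **Hold:** the arm was at rest with the jaws at 15.8 mm on the handle. The red disc and bare rod showed between the fingers and the roll.
- **Other objects:** the white roll, camera and other things on the desk looked unmoved in the final views.

**Where the measurements disagreed:** estimates of the camera's yaw ranged from about −0.09 to +0.09 rad. I used 0, which is inside the 0.18 rad tolerance. The lens position came from the scene and top views only, and is good to a few millimetres.

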